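# Hang the magnifier headset on the loupe stand

### The arm

A 7-joint arm with a two-finger parallel gripper is mounted at the origin on the work surface. World frame = base frame: x ahead of the robot, y to its left, z up, the work surface at z = 0. Lengths are in m, angles in rad, forces in N, time in s.
With the tool pointing down it reaches from about 0.425 to 0.925 m from the base axis. Payload 6.8 kg.
Tool frame: the origin (TCP) lies at the very end of the fingers, on their centre line; the grasp point (between the pads) lies 19 mm behind it (grip_point_offset is the distance from the TCP to the grasp point, in m); z points along the fingers, y is the line along which they close (so a half turn about z gives the same grasp; the last joint's range is limited). The gripper opens to 85 mm and grips with 20 to 120 N. Pads are 22 mm wide; open, the fingers measure 114 mm over their backs; the gripper's body (76 mm by 85 mm) begins 54 mm behind the grasp point. The pads swing forward as they close: fully open they stand 13 mm farther back than shut.
Start: joints at [1.203, 0.477, 0.022, 1.555, -0.011, 1.109, -0.083], TCP at [0.173, -0.652, 0.231] pointing down, gripper open.
Joint ranges: [-2.96, 2.96], [-0.34, 2.1], [-1.41, 1.46], [0.24, 2.44], [-1.37, 4.51], [0.17, 1.92], [-2.96, 2.96]. Speed limits (rad/s): [2.39, 2.39, 3.14, 3.14, 3.14, 3.14, 3.14].

### API

Orientations are given as a unit quaternion [w, x, y, z].
In Python, from station import * gives the robot as it stands.
- The arm moves only by the tool carry_out, never from a script. Its argument "rows" is text: rows parted by semicolons, each of 4 numbers parted by spaces: the shift along the world's x, y, z in mm, then the turn about the world's z in degrees. In form: dx dy dz yaw; .... A call has 1 to 10 rows; each row shifts and turns the commanded pose from where the row before left it; what a row does not reach is not made up. A row lasts 1/8 s, in which the tool goes at most 62.5 mm and 10.7 degrees, less where a joint would pass 70% of its speed; a pose out of reach is approached as far as the arm can. A call is refused whole if a number of a shift passes 62.5 or a number of a turn 10.7, either way. A call with a gripper value outside its range is refused whole. "claw" is the finger opening in mm, from 0 to 85.4, set as the call begins (left out, the last holds). The fingers move at their own pace and stop on an object; "force" is the grip in N (left out, the last holds). Time passes only in rows, so rows that do not move let the fingers close. It gives the time, the measured TCP pose, the force, the opening and the grip force at its end, in the units of the state.
- get_obs(): the state, without advancing time (a new reading comes with each control period).
- read_camera(name): name is "side" or "top"; returns a dict with "img" (400x640x3 uint8, blue, green, red), "fov_y" (degrees; the focal length in pixels is half the picture's height over the tangent of half this angle, whatever the lens; pixels are square), "cx", "cy" (the principal point, pixels), "world_to_cam" (4x4, takes a point from world to camera coordinates). Camera axes: x right, y up, looking along -z (the intrinsics and any distortion apply to the point x, -y, -z); pixel columns grow to the right and rows downward; lengths in m; the calibration is good to about 2 mm. A picture is of the moment at which its call begins. There is no depth.
- hand_in(): hands the job in; it is judged then, once.
Trained networks look in the newest picture that a camera, given by its name, has taken for a name from the list of things; names that differ only in an ending like _2 or _b are one class to them, and where a whole thing is asked for, a point or a joint stands for the part that bears it (a point fixed in the world has none). Each returns a list of dicts, best first, with "confidence" (0 to 1); they miss things now and then, are a little off and sometimes report something else, mostly with a low value. They report only what shows in the picture. A call takes as long as a camera call.
- recognise(camera, thing): "centre" ([column, row] in pixels, amid what is visible of it).
- outline_of(camera, thing): "pixels" (400x640 bool, what is visible of it) and "centre" ([column, row] in pixels, amid what is visible of it).
- place_of(camera, thing): "centre" ([column, row] in pixels: a listed point, or the origin of a listed thing).
The state is a dict: "t": time; "q": joint angles; "joint_vel": joint speeds; "joint_torque": joint torques, N m; "eef_pos": TCP position; "tool_rot": TCP orientation; "contact_force": force on the tool from outside, world axes, zero at the start; "torque": the same for the moment, N m; "gripper_width": opening from 0.0 (shut) to 1.0 (fully open); "grasp_force": force on a finger pad.
Only numpy, scipy, OpenCV 4.12 (cv2) and the standard library are available. Lean on these libraries where they do the work, as an engineer would, in place of code of your own. Each camera call takes 0.05 s, during which the arm holds its last target. There are 200 camera calls.

### The job

Take the magnifier headset by its orange crest out of the sloping cradle and hang it upright over the chrome stand's level bar, its blue crown lying flat on the bar between the two black collars with a leg on each side. The bar's height was set by hand, so feel for it: lower the headset gently until the bar carries it before you let go, neither dropping it nor pressing it down hard. Leave the things lying about the bench where they are.

Things in the scene. Friction and masses are not known exactly. Their poses are not given: they have to be found in the camera images.
- headset: Rigid blue over-the-head magnifier headset, 0.22 kg: an arch in its own y-z plane, 20 mm wide (x), 154 over the legs (y), 149 high. Origin midway between the undersides of its black feet; z up through the crest, x normal to the arch, to the side of the two lenses, one on each leg (to x = 25 mm, |y| 32 to 68, z 28 to 68). Starts leaning in the cradle, tilted 0.6 rad to the cradle's -x
- headset_crown (a point): Middle of the flat crown's underside, 115 mm above the headset's origin, same axes: what must lie on the bar. Crown 6 mm thick, flat over y = +-42 mm. Two black guides beside it hang 10 mm lower, leaving a 32 mm gap (y = +-16 mm) for the bar; the legs' inner faces are at y = +-63 mm
- headset_grip (a point): Centre of the orange crest on the crown, the place to grip: a block 24 (x) x 45 (y) x 28 mm (z), 135 mm above the headset's origin, same axes. Both its y sides are free, down to the crown's top 14 mm below this point
- cradle: Fixed black and aluminium sloping rest, base 150 x 150 mm, origin on the bench 15 mm in -x from the base's centre. Its black back plate (124 mm wide, 100 long) leans 0.6 rad from vertical towards its own -x; the headset leans on it, feet on the ledge at its foot (x = 45 mm, 34 mm above the bench), crown and crest standing out above the plate
- stand: Fixed chrome loupe stand, base plate 200 x 90 x 10 mm, origin on the bench plumb below the seat. Post 18 mm thick, 205 tall, at x = +105 mm. A level bar, 24 mm wide and 14 thick, runs along x from -40 to +105 mm at y = 0. Its height was set by hand and is not measured: its top is somewhere from 140 to 180 mm above the bench; it springs about 1 mm per 3 N
- stand_mark (a point): Black dot on the base plate, 10 mm above the bench, plumb below the middle of the seat; axes of the stand (x along the bar to the post, z up). The seat is the bar between two black collars, 40 mm wide, rising 6 mm above the bar, inner faces at x = +-17 mm from here
- tray_low: Bystander: lowest of three stacked aluminium trays, each 120 x 160 x 22 mm, origin under its centre
- tray_mid: Bystander: middle tray, same size and origin
- tray_top: Bystander: top tray, same size and origin
- case_opener: Bystander: steel case opener, 140 mm long, 45 mm wide, 14 mm high, along its x
- screwdriver: Bystander: green plastic screwdriver, 160 mm long, along its x
- parts_cup: Bystander: glass parts cup, 68 mm across, 50 mm high, origin under its centre
- case_cushion: Bystander: blue round case cushion, 84 mm across, 34 mm high, origin under its centre

How it is judged:
By the outcome, as a careful person would: the job done as asked, in the order asked, and still so for the second after the job is handed in, with the robot touching nothing.
It also fails if it takes over 48 s, if anything falls off the work surface, if the arm or the gripper's body presses on something with over 40 N, if the wrist force passes 120 N, or if a joint passes its speed limit or range.

## Working session

There is one attempt and no reset: what is moved stays moved. The work goes in short steps, Python scripts to look and compute and a tool call to move; the robot and the scene stay as the last step left them, time stands still between calls to the robot, and variables do not carry over. Pictures are saved under pics/ and viewed, at most 10 in all, crops included, and the job is handed in when it is done.

Besides the shell and the picture viewer there is one more tool, called after "Emit:" as name(argument=value, ...) on one line, values as JSON. carry_out: Moves the arm, as the interface text tells. Its arguments: {"type":"object","properties":{"rows":{"type":"string"},"claw":{"type":"number"},"force":{"type":"number"}},"required":["rows"]}

```bash
mkdir -p pics
cat > h.py <<'E'
from station import *
import numpy as np, cv2
from scipy.optimize import least_squares
def cam(n):
    c=read_camera(n); return c
def proj(c,P):
    P=np.atleast_2d(P); M=np.array(c["world_to_cam"]); p=(M[:3,:3]@P.T).T+M[:3,3]
    f=200/np.tan(np.radians(c["fov_y"])/2)
    return np.c_[c["cx"]+f*p[:,0]/-p[:,2], c["cy"]-f*p[:,1]/-p[:,2]]
def tri(cs,pix):
    r=least_squares(lambda X:np.concatenate([proj(c,X)[0]-p for c,p in zip(cs,pix)]),[0.6,0,0.1])
    return r.x,np.abs(r.fun).max()
def onplane(c,p,z):
    return least_squares(lambda X:proj(c,[X[0],X[1],z])[0]-p,[0.6,0]).x
E
python3 - <<'E'
from h import *
cs={n:cam(n) for n in("side","top")}
for n,c in cs.items():
    cv2.imwrite(f"pics/{n}0.png",c["img"]); print(n,{k:v for k,v in c.items() if k not in("img",)})
for t in("headset","headset_crown","headset_grip","cradle","stand","stand_mark","tray_low","tray_top","case_opener","screwdriver","parts_cup","case_cushion"):
    ps=[]
    for n in cs:
        r=place_of(n,t); print(t,n,[(np.round(x["centre"],1).tolist(),round(x["confidence"],2)) for x in r[:2]]); ps.append(r[0]["centre"] if r else None)
    if all(p is not None for p in ps):
        print("   ",*[np.round(v,4) for v in tri(list(cs.values()),ps)])
print(get_obs())
E
```

```text
side {'fov_y': 52.18274769432282, 'cx': 330.9793402505615, 'cy': 201.15919692072964, 'world_to_cam': array([[-0.99969092, -0.02392956,  0.00674047,  0.50191143],
       [ 0.02164279, -0.70428017,  0.70959216, -0.08799649],
       [-0.01223305,  0.70951872,  0.70458039, -1.31298675],
       [ 0.        ,  0.        ,  0.        ,  1.        ]])}
top {'fov_y': 55.21206630616152, 'cx': 318.22763925709125, 'cy': 204.79847774522517, 'world_to_cam': array([[ 0.0232857 , -0.99962553,  0.01437292, -0.0092677 ],
       [ 0.98454889,  0.0254256 ,  0.17325419, -0.53793189],
       [-0.17355475,  0.0101165 ,  0.98477226, -1.124898  ],
       [ 0.        ,  0.        ,  0.        ,  1.        ]])}
headset side [([309.8, 179.8], 0.76)]
headset top [([379.0, 198.0], 0.62)]
    [ 0.5744 -0.1876  0.0236] 1.9298
headset_crown side [([319.3, 148.2], 0.73)]
headset_crown top [([405.9, 198.0], 0.97)]
    [ 0.5506 -0.248   0.1195] 0.4205
headset_grip side [([322.2, 142.0], 0.68)]
headset_grip top [([410.4, 199.2], 0.77)]
    [ 0.5422 -0.2553  0.1412] 0.8436
cradle side [([318.0, 178.3], 0.96)]
cradle top 
[... 1090 characters left out ...]
99362,  0.02240386,  1.55537905, -0.01150868,
        1.10929674, -0.08311263]), 'joint_vel': array([ 1.63440725e-04,  1.06560479e-03, -1.06474925e-03, -3.18134945e-05,
       -6.44637887e-04, -1.03012028e-03, -1.68007521e-04]), 'joint_torque': array([ 6.92929589e-04, -5.96325052e+01,  1.60641655e+00, -2.81543684e+01,
        1.23842750e-02,  1.41585580e-03,  3.09278896e-07]), 'eef_pos': array([ 0.17341129, -0.65237463,  0.23132112]), 'tool_rot': array([2.32731125e-05, 9.91577780e-01, 1.29512572e-01, 1.51455306e-05]), 'contact_force': array([ 0.91254518,  0.52880542, -0.67948   ]), 'torque': array([0.0308068 , 0.00225465, 0.00659456]), 'grasp_force': 0.0, 'gripper_width': 0.9986431576461948}
```

Run:
```python
import cv2
for n in("side","top"):
    im=cv2.imread(f"pics/{n}0.png"); cv2.imwrite(f"pics/{n}0b.png",cv2.resize(im,(800,500),interpolation=cv2.INTER_CUBIC))
im=cv2.imread("pics/top0.png")[130:260,230:440]
cv2.imwrite("pics/topc.png",cv2.resize(im,None,fx=3.8,fy=3.8,interpolation=cv2.INTER_CUBIC))
```

```text
(no output)
```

View pics/side0b.png

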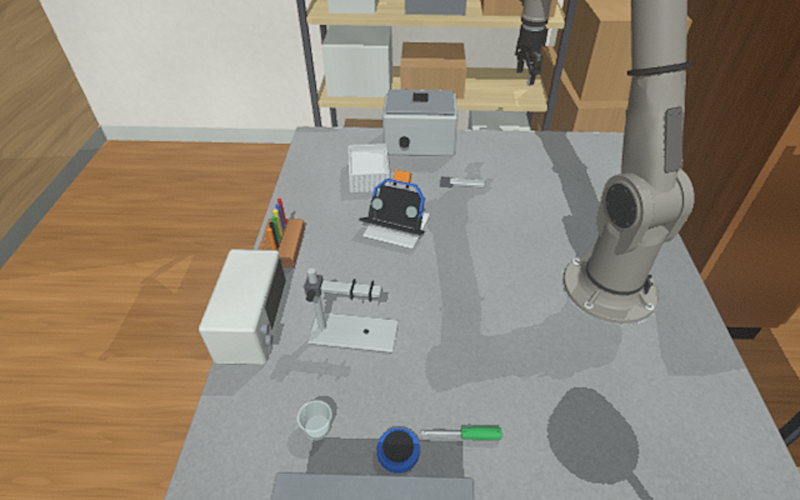

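View pics/topc.png

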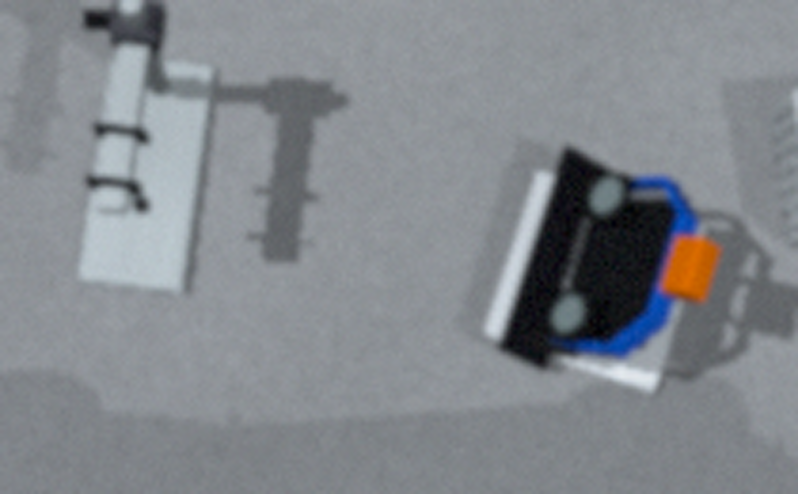

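The side view shows the headset leaning away in the cradle at about (318,155), the stand at about (285,245), and the base-plate dot at about (293,265), where the network is roughly 3 px off. The top crop shows the lenses and the collars clearly.

Run:
```python
import cv2,numpy as np
s=cv2.imread("pics/side0.png");t=cv2.imread("pics/top0.png")
z=lambda i,x,y,w,h:cv2.resize(i[y:y+h,x:x+w],(400,300),interpolation=cv2.INTER_CUBIC)
# each 80x60 px ->x5 
im=np.vstack([np.hstack([z(s,240,210,80,60),z(s,285,130,80,60)]),np.hstack([z(t,240,130,80,60),z(t,350,165,80,60)])])
cv2.imwrite("pics/quad.png",im)
```

```text
(no output)
```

View pics/quad.png

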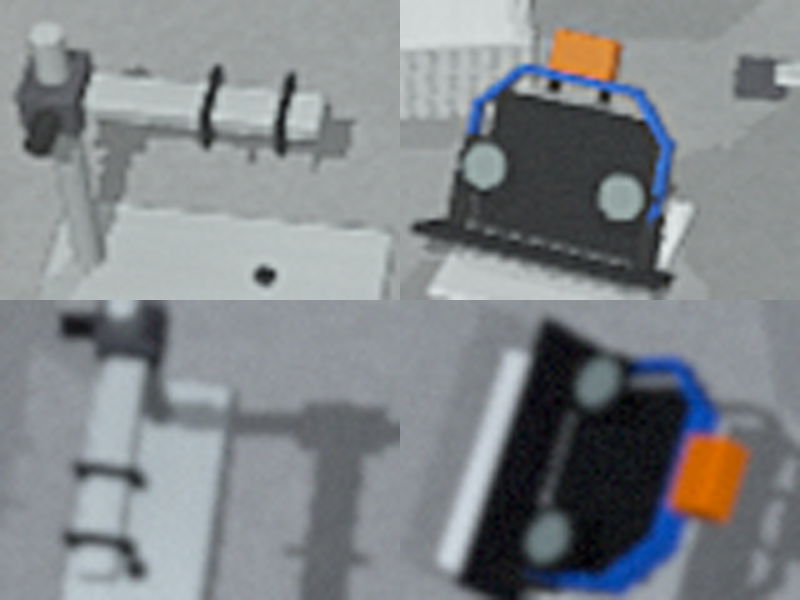

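```bash
cat > fit.py <<'E'
from h import *
import pickle
cs=[cam("side"),cam("top")]
pickle.dump([{k:c[k] for k in c} for c in cs],open("cams.pkl","wb"))
S,T=cs
print("lens", *[tri(cs,p) for p in [((302,163),(389.6,181.6)),((329,169.6),(379.4,212.4))]])
c1,_=tri(cs,((282.2,231.4),(261.6,164.8)));c2,_=tri(cs,((297.4,232.8),(260.6,178.2)))
print("collars",c1,c2,_,"mid",(c1+c2)/2,"yaw",np.degrees(np.arctan2(*(c1-c2)[1::-1])),"len",np.linalg.norm(c1-c2))
print("dot",onplane(S,(293,265),.01))
print("plate edge side",[onplane(S,p,.01) for p in((240+388/5,210+237/5),(240+125/5,210+207/5))])
print("plate edge top",[onplane(T,(240+232/5,130+90/5),.01),onplane(T,(230+185/3.8,130+292/3.8),.01)])
# crest mask fit + lenses
def mask(im):
    h=cv2.cvtColor(im,cv2.COLOR_BGR2HSV); m=cv2.inRange(h,(5,160,100),(18,255,255))
    n,l,s,c=cv2.connectedComponentsWithStats(m); return l,s,c
masks=[]
for c,roi in zip(cs,((300,130,345,155),(395,175,430,215))):
    h=cv2.cvtColor(c["img"],cv2.COLOR_BGR2HSV); m=np.zeros((400,640),np.uint8); a,b,d,e=roi
    m[b:e,a:d]=cv2.inRange(h,(5,150,90),(18,255,255))[b:e,a:d]; masks.append(m>0)
    print("area",m.sum()//255)
box=np.array([[x,y,z] for x in(-.012,.012) for y in(-.0225,.0225) for z in(.121,.149)])
lens=np.array([[.02,-.05,.048],[.02,.05,.048]])
def body(p,P):
    a=.6; ux=np.array([np.cos(p[3]),np.sin(p[3]),0]); uy=np.array([-ux[1],ux[0],0]); Z=np.array([0,0,1.])
    X=ux*np.cos(a)+Z*np.sin(a); Zb=Z*np.cos(a)-ux*np.sin(a)
    return p[:3]+P@np.array([X,uy,Zb])
def res(p):
    r=[]
    for c,m in zip(cs,masks):
        hull=cv2.convexHull(proj(c,body(p,box)).astype(np.float32))[:,0]
        # moments of hull vs mask
        M=cv2.moments(hull); mm=cv2.moments(m.astype(np.uint8),True)
        r+=[2*(M["m10"]/M["m00"]-mm["m10"]/mm["m00"]),2*(M["m01"]/M["m00"]-mm["m01"]/mm["m00"])]
    for c,q in zip(cs,([(302,163),(329,169.6)],[(389.6,181.6),(379.4,212.4)])):
        pr=proj(c,body(p,lens)); 
        q=np.array(q); q=q if abs(pr[0]-q[0]).sum()<abs(pr[0]-q[1]).sum() else q[::-1]
        r+=list((pr-q).ravel())
    return np.array(r)
f=least_squares(res,[.574,-.188,.03,1.2]); p=f.x
print("fit",p,"yawdeg",np.degrees(p[3]),"res",np.round(f.fun,1),"grip",body(p,np.array([[0,0,.135]])))
E
python3 fit.py
```

```text
lens (array([ 0.6077236 , -0.20851767,  0.08409368]), np.float64(0.02343597943900022)) (array([ 0.5135136 , -0.17756483,  0.08309362]), np.float64(0.025431784331374274))
collars [0.62926691 0.16726657 0.15682605] [0.58969481 0.16861461 0.15449764] 0.33585857624461823 mid [0.60948086 0.16794059 0.15566184] yaw -1.9510432540057387 len 0.03966344923869217
dot [0.60912956 0.16878038]
plate edge side [array([0.538585  , 0.13903181]), array([0.69776545, 0.12115728])]
plate edge top [array([0.72884527, 0.11111313]), array([0.53475732, 0.12812349])]
area 97
area 172
fit [ 0.56483871 -0.18509702  0.03271964  1.24535214] yawdeg 71.35342159440928 res [ 0.6  0.4 -0.5  0.3 -0.3 -0.4 -0.1 -0.4  0.8 -0.3  0.6 -0.2] grip [[ 0.54046676 -0.25732252  0.14413995]]
```

The base-plate dot and the collar midpoint agree on the seat at about (0.609, 0.168). The crest is at about (0.541, -0.2565, 0.143), with headset yaw about 71.5°.

Emit:
carry_out(rows="37 40 0 5.7;37 40 0 5.7;37 40 0 5.7;37 40 0 5.7;37 40 0 5.7;37 40 0 5.7;37 40 0 5.7;37 40 0 5.7;37 40 0 5.7;35 36 0 5.3", claw=85)

```text
t: 2.65
eef_pos: [0.5426, -0.2548, 0.2316]
tool_rot: [0.0, 0.811, 0.586, 0.0]
contact_force: [-0.3, -0.3, 0.3]
gripper_width: 0.997
grasp_force: 0.0
```

Emit:
carry_out(rows="0 0 -15 0;0 0 -15 0;0 0 0 0")

```text
t: 3.02
eef_pos: [0.5393, -0.2577, 0.1995]
tool_rot: [-0.001, 0.812, 0.583, -0.001]
contact_force: [-0.3, 0.1, -0.6]
gripper_width: 0.999
grasp_force: 0.0
```

Run:
```python
from h import *
from scipy.spatial.transform import Rotation as R
cs=[cam("side"),cam("top")]
o=get_obs(); print(o["t"],o["eef_pos"],o["q"],o["contact_force"])
w,x,y,z=o["tool_rot"]; m=R.from_quat([x,y,z,w]).as_matrix(); print("ytool deg",np.degrees(np.arctan2(m[1,1],m[0,1])))
ims=[]
for c,(a,b) in zip(cs,((285,100),(365,160))):
    ims.append(cv2.resize(c["img"][b:b+80,a:a+80],(400,400),interpolation=cv2.INTER_CUBIC))
cv2.imwrite("pics/pre.png",np.hstack(ims))
print(proj(cs[0],o["eef_pos"]),proj(cs[1],o["eef_pos"]))
```

```text
3.125 [ 0.54055689 -0.2576818   0.20118349] [ 0.61539026  0.40743087 -0.35642473  1.75504743  0.16465498  1.00893945
 -0.12794547] [ 0.52688627 -0.37446821  0.06405488]
ytool deg -18.653705470787656
[[321.68790104 126.7399624 ]] [[416.833214   196.35934177]]
```

View pics/pre.png

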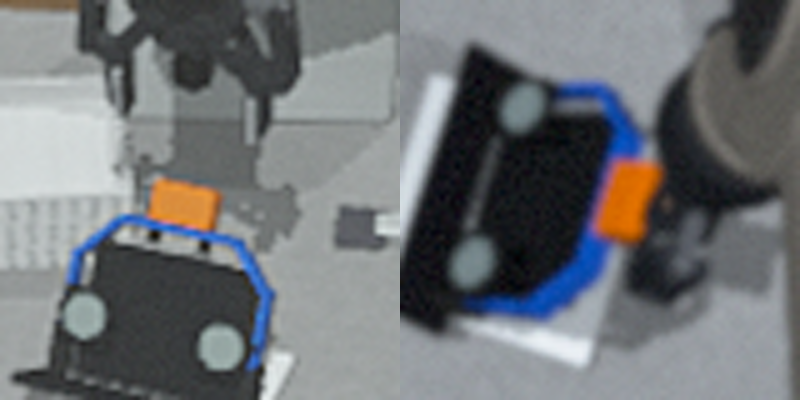

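The open fingers straddle the crest, which is at about (322,141) in the side view, with their tips' midpoint at about (323,124). They are lined up, so I'll descend and grip lightly.

Emit:
carry_out(rows="0 0 -17 0;0 0 -17 0;0 0 -17 0;0 0 -17 0;0 0 0 0")

```text
t: 3.75
eef_pos: [0.5403, -0.2559, 0.1313]
tool_rot: [-0.001, 0.812, 0.584, -0.001]
contact_force: [0.0, -0.1, 0.4]
gripper_width: 0.997
grasp_force: 0.0
```

Emit:
carry_out(rows="0 0 0 0;0 0 0 0;0 0 0 0;0 0 0 0;0 0 0 0;0 0 0 0", claw=30, force=25)

```text
t: 4.5
eef_pos: [0.5423, -0.2567, 0.1343]
tool_rot: [0.001, 0.812, 0.584, 0.001]
contact_force: [0.9, -0.8, 5.8]
gripper_width: 0.519
grasp_force: 29.9
```

Gripped at 44 mm. I'll lift, then shift away from the back plate.

Emit:
carry_out(rows="0 0 10 0;0 0 10 0;3 8 15 0;5 14 18 0;5 14 20 0;5 14 25 0;5 14 30 0;0 0 30 0;0 0 0 0;0 0 0 0")

```text
t: 5.75
eef_pos: [0.5639, -0.1918, 0.2906]
tool_rot: [-0.0, 0.812, 0.584, -0.0]
contact_force: [0.1, -0.1, -2.5]
gripper_width: 0.518
grasp_force: 28.8
```

Run:
```python
from h import *
cs=[cam("side"),cam("top")]
o=get_obs(); print(o["t"],o["eef_pos"],o["contact_force"],o["torque"],o["gripper_width"],o["grasp_force"])
ims=[]
for c in cs:
    a,b=proj(c,o["eef_pos"])[0].astype(int)-40; ims.append(cv2.resize(c["img"][b:b+80,a:a+80],(400,400),interpolation=cv2.INTER_CUBIC)); print(a,b)
cv2.imwrite("pics/lift.png",np.hstack(ims))
```

```text
5.85 [ 0.56350523 -0.19212692  0.28981661] [-0.0852537   1.29664521 -3.01028223] [-0.05096276  0.05489121  0.00287919] 0.5201495270457888 28.840622305870056
273 74
359 139
```

View pics/lift.png

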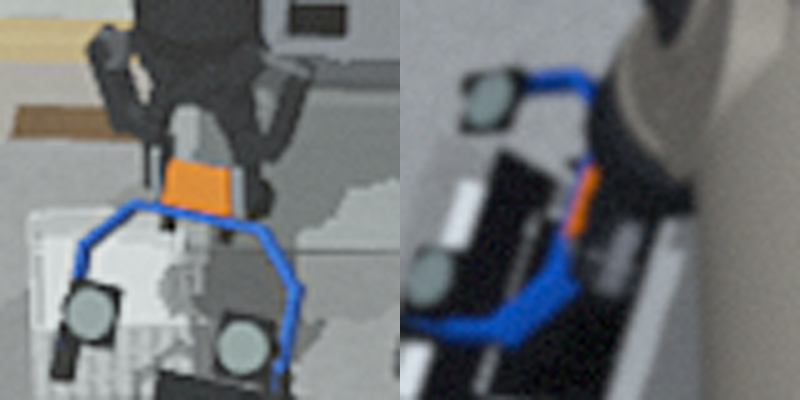

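The headset is held but still tilted. I'll reduce the grip and use sharp starts along +u, with gentle stops, so inertia and gravity swing it upright.

Emit:
carry_out(rows="0 0 0 0;0 0 0 0;19 57 0 0;16 48 0 0;11 33 0 0;6 18 0 0;0 0 0 0;0 0 0 0", force=20)

```text
t: 6.85
eef_pos: [0.6161, -0.0388, 0.2911]
tool_rot: [0.0, 0.812, 0.583, -0.001]
contact_force: [0.2, -0.2, -1.8]
gripper_width: 0.519
grasp_force: 28.6
```

```bash
cat > look.py <<'E'
from h import *
import sys
cs=[cam("side"),cam("top")]
o=get_obs(); print(o["t"],o["eef_pos"],o["contact_force"],o["torque"],o["gripper_width"],o["grasp_force"])
g=[]
for t in("headset","headset_crown","headset_grip"):
    r=[place_of(n,t) for n in("side","top")]
    if all(r): X,e=tri(cs,[q[0]["centre"] for q in r]); g.append(X); print(t,X,round(e,1),[round(q[0]["confidence"],2) for q in r])
    else: print(t,[(q[0]["centre"],q[0]["confidence"]) if q else None for q in r])
# blue mask near tool
ims=[]
for c in cs:
    a,b=proj(c,o["eef_pos"])[0].astype(int)-[50,40]; a=max(a,0);b=max(b,0); ims.append(cv2.resize(c["img"][b:b+110,a:a+100],(400,440),interpolation=cv2.INTER_CUBIC)); print("off",a,b)
cv2.imwrite("pics/%s.png"%sys.argv[1],np.hstack(ims))
E
python3 look.py shake1
```

```text
6.95 [ 0.61610766 -0.0387617   0.29121271] [ 0.28178815  0.08735371 -2.53527952] [-0.01629516  0.03867491  0.00155672] 0.5197156337321658 28.60390216112137
headset [0.64381209 0.02921087 0.19086948] 2.1 [0.84, 0.85]
headset_crown [([290.3, 149.4], 0.91), None]
headset_grip [([293.0, 140.9], 0.93), None]
off 241 104
off 287 117
```

View pics/shake1.png

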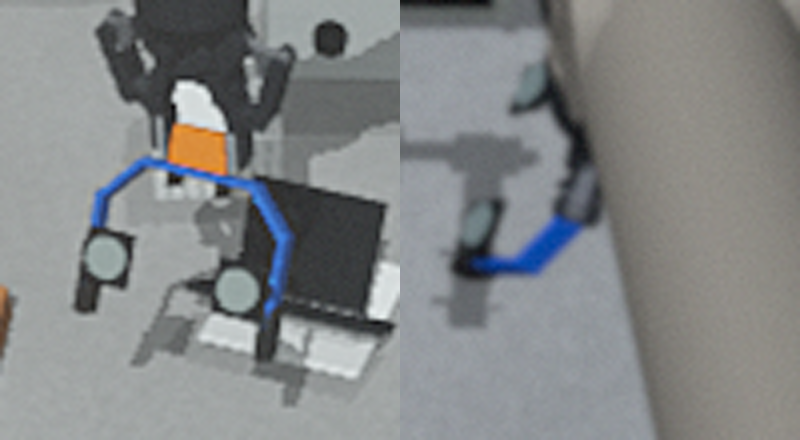

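Run:
```python
from h import *
import pickle
cs=pickle.load(open("cams.pkl","rb"))
a,e=tri(cs,((257.6,229.4),(264.4,141)));b,f=tri(cs,((304.4,233.4),(259.6,185.6)))
print(a,e,b,f,np.degrees(np.arctan2(a[1]-b[1],a[0]-b[0])),np.linalg.norm(a-b))
```

```text
[0.69725732 0.16267806 0.15811194] 0.526589416831996 [0.56973205 0.17027832 0.15421391] 0.11617053377520392 -3.4106815566432993 0.1278110043469148
```

Emit:
carry_out(rows="0 0 0 6.5;0 0 0 6.5;-2 20 -10 0;-2 20 -15 0;-2 20 -15 0;-2 20 -15 0;-2 15 -12 0;-2 7 -9 0;0 0 0 0")

```text
t: 8.38
eef_pos: [0.6039, 0.0657, 0.2147]
tool_rot: [-0.0, 0.74, 0.672, -0.001]
contact_force: [-0.0, 0.3, -2.6]
gripper_width: 0.521
grasp_force: 28.6
```

```bash
python3 look.py prelever
```

```text
8.475 [0.60484033 0.0646874  0.21565556] [ 0.28900474 -0.36501478 -2.77073046] [-0.12897696  0.00415003 -0.00129021] 0.5231194252715731 28.580196797847748
headset [0.60896644 0.1428664  0.12409308] 0.0 [0.83, 0.81]
headset_crown [([293.2, 195.1], 0.75), None]
headset_grip [([292.4, 188.8], 0.96), None]
off 243 149
off 246 128
```

View pics/prelever.png

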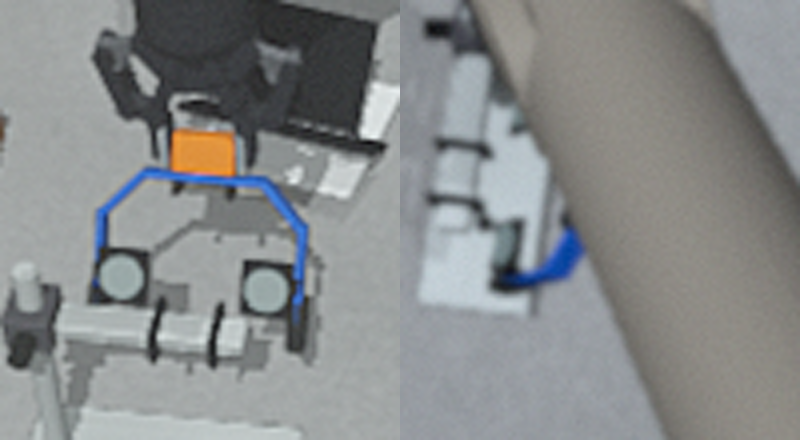

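The lenses, at about (272,217) and (309,222) in the side view, sit just in front of the bar and clear of the collars. I'll push slowly and watch the force.

Emit:
carry_out(rows="1 7 0 0;1 7 0 0;1 7 1 0;0 7 1 0;1 7 1 0")

```text
t: 9.4
eef_pos: [0.6083, 0.1005, 0.2183]
tool_rot: [0.0, 0.74, 0.672, -0.0]
contact_force: [-0.4, -2.3, -2.2]
gripper_width: 0.521
grasp_force: 28.4
```

Emit:
carry_out(rows="0 6 2 0;1 6 2 0;0 6 2 0;1 6 2 0;0 0 0 0")

```text
t: 10.02
eef_pos: [0.6105, 0.1257, 0.2266]
tool_rot: [-0.0, 0.74, 0.673, 0.001]
contact_force: [-0.2, -2.6, -1.9]
gripper_width: 0.517
grasp_force: 28.0
```

It is pivoting at about 2.5 N. I'll continue in small steps until it is flush.

Emit:
carry_out(rows="0 2 0 0;0 2 0 0;0 0 0 0")

```text
t: 10.4
eef_pos: [0.6105, 0.1284, 0.2263]
tool_rot: [0.0, 0.74, 0.672, -0.0]
contact_force: [-0.1, -3.8, -2.4]
gripper_width: 0.52
grasp_force: 28.0
```

```bash
python3 look.py lever2
```

```text
10.5 [0.61050682 0.12844427 0.22630851] [ 0.34621199 -4.44618814 -1.76067422] [-1.00205135 -0.12252064  0.00929056] 0.5221141629791577 27.951558530330658
headset [0.60271654 0.14781034 0.12001802] 7.4 [0.63, 0.38]
headset_crown [([290.6, 206.1], 0.74), None]
headset_grip [([290.4, 199.7], 0.82), None]
off 239 162
off 222 124
```

View pics/lever2.png

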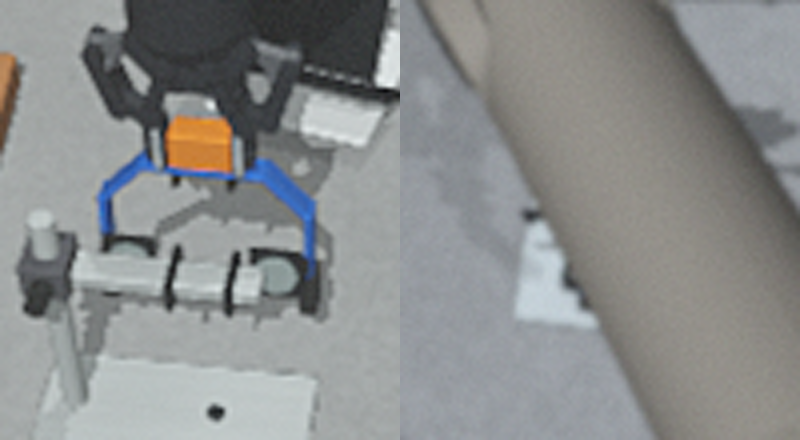

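Emit:
carry_out(rows="0 1 0 0;0 1 0 0;0 0 0 0")

```text
t: 11.18
eef_pos: [0.6104, 0.1308, 0.2263]
tool_rot: [-0.0, 0.74, 0.672, 0.0]
contact_force: [0.4, -3.8, -1.7]
gripper_width: 0.52
grasp_force: 28.0
```

Emit:
carry_out(rows="0 1 0 0;0 1 0 0;0 0 0 0")

```text
t: 11.55
eef_pos: [0.6104, 0.1327, 0.2263]
tool_rot: [-0.0, 0.74, 0.672, 0.0]
contact_force: [0.4, -2.2, -1.5]
gripper_width: 0.522
grasp_force: 27.9
```

No flush signal is expected, because it just pivots. I'll back off, raise it, turn +90°, and measure the tilt edge-on from the side camera.

Emit:
carry_out(rows="0 -10 0 0;0 -15 0 0;0 -15 30 0;0 0 30 10;0 0 30 10;0 0 20 10;0 0 0 10;0 0 0 10;0 0 0 10;0 0 0 10")

```text
t: 12.8
eef_pos: [0.6102, 0.0918, 0.3361]
tool_rot: [-0.0, 0.218, 0.976, 0.0]
contact_force: [0.0, -0.3, -2.9]
gripper_width: 0.522
grasp_force: 27.8
```

Emit:
carry_out(rows="0 0 0 10;0 0 0 10;0 0 0 0;0 0 0 0")

```text
t: 13.3
eef_pos: [0.6103, 0.0921, 0.3362]
tool_rot: [-0.0, 0.05, 0.999, 0.0]
contact_force: [-0.0, -0.4, -2.4]
gripper_width: 0.522
grasp_force: 27.8
```

```bash
python3 look.py up1
python3 - <<'E'
from h import *
o=get_obs(); print(np.round(o["q"],2)); from scipy.spatial.transform import Rotation as R
w,x,y,z=o["tool_rot"]; m=R.from_quat([x,y,z,w]).as_matrix(); print("ytool deg",np.degrees(np.arctan2(m[1,1],m[0,1])))
E
```

```text
13.4 [0.61036593 0.09246492 0.33631948] [ 0.6790024  -0.53006249 -1.97688446] [-0.01528402  0.00765933  0.02707205] 0.5178199223113136 27.76796042919159
headset [ 0.51529731 -0.68610076 -0.61741458] 40.0 [0.61, 0.15]
headset_crown [([285.4, 167.0], 0.87), None]
headset_grip [ 0.59614552 -0.23342553  0.04590888] 22.8 [0.88, 0.16]
off 237 121
off 233 112
[ 0.35  0.42 -0.84  1.52  0.32  1.34  0.96]
ytool deg 84.47011461593584
```

View pics/up1.png

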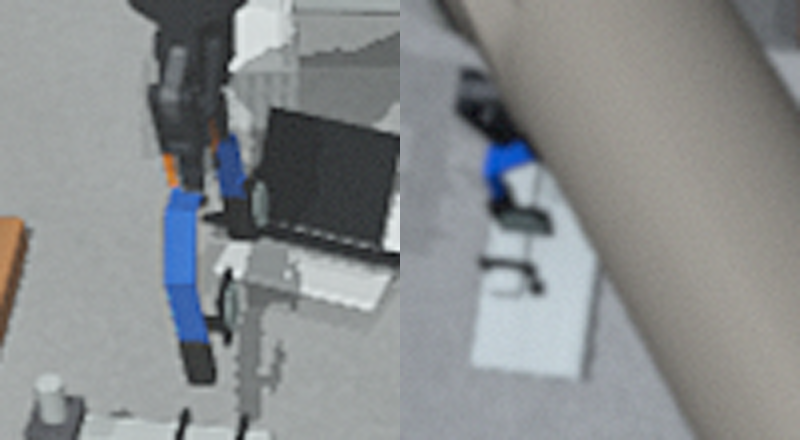

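Run:
```python
from h import *
import pickle
c=pickle.load(open("cams.pkl","rb"))[0]
G=np.array([.6104,.0925,.3458]); th=np.radians(174.5)
u=np.array([np.cos(th),np.sin(th),0]); v=np.array([-u[1],u[0],0]); Z=np.array([0,0,1.])
for a in(0,.05,.1,.15,.2,.3):
    X=u*np.cos(a)+Z*np.sin(a); B=Z*np.cos(a)-u*np.sin(a)
    P=np.array([[0,-.07,0],[0,-.07,.06],[0,-.042,.118],[.025,-.05,.048],[0,-.0225,.135],[0,.07,0]])-[0,0,.135]
    print(a,np.round((proj(c,G+P@np.array([X,v,B]))-[237,121])*4).tolist())
```

```text
0 [[194.0, 381.0], [187.0, 315.0], [190.0, 215.0], [234.0, 310.0], [194.0, 173.0], [234.0, 238.0]]
0.05 [[205.0, 382.0], [193.0, 316.0], [191.0, 215.0], [241.0, 309.0], [194.0, 173.0], [243.0, 238.0]]
0.1 [[215.0, 383.0], [199.0, 316.0], [192.0, 215.0], [247.0, 308.0], [194.0, 173.0], [252.0, 239.0]]
0.15 [[225.0, 383.0], [205.0, 316.0], [194.0, 215.0], [253.0, 307.0], [194.0, 173.0], [262.0, 239.0]]
0.2 [[235.0, 382.0], [211.0, 316.0], [195.0, 215.0], [260.0, 305.0], [194.0, 173.0], [271.0, 238.0]]
0.3 [[255.0, 381.0], [222.0, 315.0], [198.0, 215.0], [272.0, 301.0], [194.0, 173.0], [289.0, 236.0]]
```

The residual tilt is about 0.08 rad, and the crest sits about 6 mm toward +x of the TCP. I'll move over the seat, descend to just above the collars, and look.

Emit:
carry_out(rows="-2 15 0 0;-2 20 0 0;-2 20 0 0;-1 15 0 0;0 6 0 0;0 0 -20 0;0 0 -25 0;0 0 -25 0;0 0 -25 0;0 0 -25 0")

```text
t: 14.95
eef_pos: [0.6031, 0.1669, 0.2138]
tool_rot: [-0.001, 0.049, 0.999, -0.001]
contact_force: [0.7, -0.2, -3.2]
gripper_width: 0.523
grasp_force: 27.8
```

Emit:
carry_out(rows="0 0 -10 0;0 0 -7 0;0 0 0 0;0 0 0 0")

```text
t: 15.45
eef_pos: [0.6039, 0.1689, 0.2002]
tool_rot: [0.001, 0.048, 0.999, 0.0]
contact_force: [0.9, -0.0, -2.5]
gripper_width: 0.52
grasp_force: 27.7
```

```bash
python3 look.py over
python3 - <<'E'
import cv2
im=cv2.imread("pics/over.png"); cv2.imwrite("pics/over2.png",cv2.resize(im[:,:],None,fx=1,fy=1))
E
```

```text
15.55 [0.60382294 0.16886239 0.20011752] [-0.22986426 -1.60710255 -2.98437654] [-0.03093376 -0.06396629 -0.00874657] 0.5225496954045459 27.710756957530975
headset [([293.7, 252.3], 0.79), None]
headset_crown [0.61078975 0.16830787 0.1960091 ] 0.8 [0.82, 0.67]
headset_grip [None, None]
off 240 181
off 208 129
```

View pics/over.png

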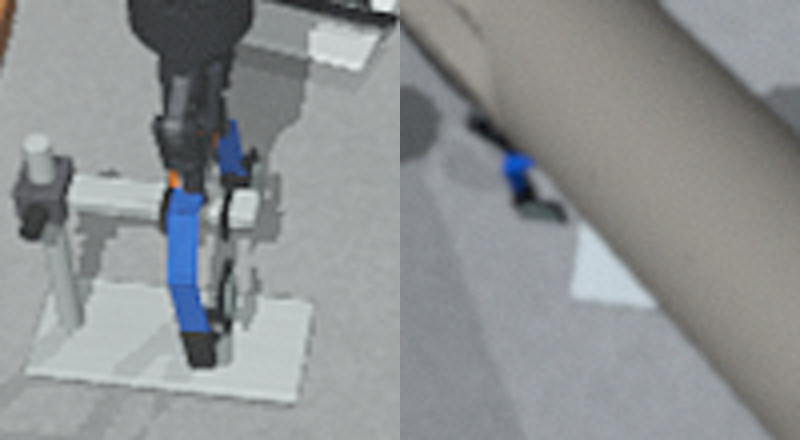

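The crown is above the seat, with the legs on either side of the bar. Now I'll lower it gently, feeling for contact.

Emit:
carry_out(rows="0 -1 -3 0;0 0 -3 0;0 0 -3 0;0 0 -3 0;0 0 0 0")

```text
t: 16.48
eef_pos: [0.6032, 0.1676, 0.1869]
tool_rot: [-0.0, 0.048, 0.999, -0.0]
contact_force: [0.3, 0.4, -2.5]
gripper_width: 0.522
grasp_force: 27.8
```

Emit:
carry_out(rows="0 0 -1 0;0 0 -1 0;0 0 -1 0;0 0 -1 0;0 0 0 0")

```text
t: 17.1
eef_pos: [0.6034, 0.1676, 0.1832]
tool_rot: [-0.0, 0.048, 0.999, -0.0]
contact_force: [0.4, 0.4, -4.0]
gripper_width: 0.519
grasp_force: 27.8
```

Emit:
carry_out(rows="0 0 -1 0;0 0 -1 0;0 0 -1 0;0 0 -1 0;0 0 0 0")

```text
t: 17.73
eef_pos: [0.6033, 0.1676, 0.1792]
tool_rot: [-0.0, 0.048, 0.999, -0.0]
contact_force: [1.1, -0.1, -2.2]
gripper_width: 0.523
grasp_force: 27.8
```

Emit:
carry_out(rows="0 0 -1 0;0 0 -1 0;0 0 0 0;0 0 0 0")

```text
t: 18.23
eef_pos: [0.6034, 0.1676, 0.1773]
tool_rot: [-0.0, 0.048, 0.999, 0.0]
contact_force: [-0.3, 0.0, -2.4]
gripper_width: 0.518
grasp_force: 27.8
```

Emit:
carry_out(rows="0 0 -1 0;0 0 -1 0;0 0 0 0;0 0 0 0")

```text
t: 18.73
eef_pos: [0.6034, 0.1676, 0.1753]
tool_rot: [-0.0, 0.048, 0.999, 0.0]
contact_force: [0.3, -0.1, -2.9]
gripper_width: 0.522
grasp_force: 27.8
```

Emit:
carry_out(rows="0 0 -1 0;0 0 0 0;0 0 -1 0;0 0 0 0;0 0 0 0")

```text
t: 19.35
eef_pos: [0.6034, 0.1676, 0.1733]
tool_rot: [0.0, 0.048, 0.999, 0.0]
contact_force: [0.8, -0.3, -2.0]
gripper_width: 0.518
grasp_force: 27.8
```

Emit:
carry_out(rows="0 0 -1 0;0 0 0 0;0 0 -1 0;0 0 0 0;0 0 0 0")

```text
t: 19.98
eef_pos: [0.6035, 0.1677, 0.1715]
tool_rot: [0.0, 0.048, 0.999, 0.0]
contact_force: [-1.0, -0.8, -0.7]
gripper_width: 0.52
grasp_force: 28.0
```

Emit:
carry_out(rows="0 0 -1 0;0 0 0 0;0 0 -1 0;0 0 0 0;0 0 0 0")

```text
t: 20.6
eef_pos: [0.6035, 0.1677, 0.1697]
tool_rot: [0.0, 0.048, 0.999, 0.0]
contact_force: [-2.6, -1.9, 4.9]
gripper_width: 0.518
grasp_force: 28.6
```

Contact at TCP z ≈ 0.172 means a bar top of about 0.162, which matches the triangulated bar. I'll ease off slightly and check numerically.

Emit:
carry_out(rows="0 0 1 0;0 0 0 0;0 0 0 0")

```text
t: 20.98
eef_pos: [0.6035, 0.1677, 0.1703]
tool_rot: [0.0, 0.048, 0.999, 0.0]
contact_force: [-1.1, -0.5, 3.3]
gripper_width: 0.521
grasp_force: 28.5
```

```bash
cat > chk.py <<'E'
from h import *
S=cam("side");T=cam("top"); o=get_obs(); print(o["t"],o["contact_force"],o["torque"])
for t in("headset","headset_crown","headset_grip"):
    for n in("side","top"):
        r=place_of(n,t); print(t,n,[(np.round(x["centre"],1).tolist(),round(x["confidence"],2)) for x in r[:2]])
h=cv2.cvtColor(S["img"],cv2.COLOR_BGR2HSV); m=cv2.inRange(h,(105,150,80),(125,255,255))
a=[slice(195,300),slice(270,315)]
mm=m[a[0],a[1]]
for r in range(0,mm.shape[0],3):
    x=np.flatnonzero(mm[r]); 
    if len(x): print(195+r,(270+x).min(),(270+x).max(),len(x),end="; ")
print()
n=np.array([.09,.996,0]);d=np.array([.996,-.09,0]);C=np.array([.6092,.168,.162])
def hs(x,y,z): # upright headset, x axis = -d
    return C-d*x+n*(-y)+np.array([0,0,z-.115])
for k,p in dict(origin=(0,0,0),crown=(0,0,.115),grip=(0,0,.135),legtopL=(10,-.042,.121),).items():
    p=(p[0] if p[0]!=10 else .01,)+p[1:]; print(k,np.round(proj(S,hs(*p)),1),np.round(proj(T,hs(*p)),1))
for z in(.0,.03,.06,.08):
  print("near leg",z,[np.round(proj(S,hs(x,-.07,z)),1).tolist() for x in(.01,-.01)])
E
python3 chk.py
```

```text
21.075 [-0.98534446 -0.98153858  3.47638584] [-0.13934345  0.1826613  -0.04283156]
headset side [([292.8, 257.0], 0.76)]
headset top []
headset_crown side [([290.2, 231.9], 0.75)]
headset_crown top [([259.0, 168.0], 0.42)]
headset_grip side [([288.9, 222.6], 0.86)]
headset_grip top []
222 298 299 2; 237 285 290 6; 240 284 290 7; 243 283 289 7; 246 283 289 7; 249 283 289 7; 252 283 289 7; 255 283 289 7; 258 283 289 7; 261 284 289 6; 264 285 291 7; 267 286 292 7; 270 292 292 1; 
origin [[292.2 257. ]] [[265.7 180.8]]
crown [[289.6 230.5]] [[260.8 171.1]]
grip [[289.2 225.5]] [[259.8 169.2]]
legtopL [[290.3 241.6]] [[245.  172.3]]
near leg 0.0 [[[291.2, 277.7]], [[284.0, 277.0]]]
near leg 0.03 [[[290.5, 271.3]], [[283.2, 270.5]]]
near leg 0.06 [[[289.8, 264.6]], [[282.3, 263.8]]]
near leg 0.08 [[[289.3, 260.0]], [[281.7, 259.2]]]
```

The position matches the prediction to about 1 px and the bar bears a few newtons. I'll ease to roughly the headset's own weight, then release in small steps.

Emit:
carry_out(rows="0 0 1 0;0 0 0 0;0 0 0 0")

```text
t: 21.75
eef_pos: [0.6035, 0.1677, 0.1712]
tool_rot: [0.0, 0.048, 0.999, 0.0]
contact_force: [-0.3, 0.1, 0.4]
gripper_width: 0.52
grasp_force: 28.3
```

Emit:
carry_out(rows="0 0 0 0;0 0 0 0;0 0 0 0;0 0 0 0", claw=47)

```text
t: 22.25
eef_pos: [0.6034, 0.1676, 0.1712]
tool_rot: [-0.0, 0.048, 0.999, -0.0]
contact_force: [0.1, 0.2, 1.1]
gripper_width: 0.552
grasp_force: 0.0
```

```bash
python3 chk.py | head -9
```

```text
22.35 [-0.41697457 -0.54995898 -0.38494726] [-0.01410302 -0.01089577  0.00440894]
headset side [([285.3, 256.9], 0.74)]
headset top []
headset_crown side [([288.0, 231.0], 0.75)]
headset_crown top [([259.0, 170.0], 0.51)]
headset_grip side [([292.4, 224.4], 0.56)]
headset_grip top [([261.7, 170.5], 0.44)]
225 296 296 1; 237 285 290 6; 240 284 290 7; 243 283 289 7; 246 283 289 7; 249 282 288 7; 252 282 288 7; 255 281 287 7; 258 281 287 7; 261 281 287 7; 264 281 287 7; 267 281 287 7; 
origin [[292.2 257. ]] [[265.7 180.8]]
```

Released; it settled and swung level. I'll open fully and check again.

Emit:
carry_out(rows="0 0 0 0;0 0 0 0;0 0 0 0;0 0 0 0;0 0 0 0;0 0 0 0", claw=80)

```text
t: 23.4
eef_pos: [0.6034, 0.1676, 0.1713]
tool_rot: [-0.0, 0.048, 0.999, -0.0]
contact_force: [0.4, 0.7, -1.0]
gripper_width: 0.935
grasp_force: 0.0
```

```bash
python3 chk.py | head -8
```

```text
23.5 [-0.35660513 -0.67219718  0.29784178] [ 0.03297826 -0.05667687  0.0062141 ]
headset side [([290.4, 258.3], 0.76), ([366.0, 349.4], 0.7)]
headset top []
headset_crown side [([287.8, 231.9], 0.61)]
headset_crown top [([260.6, 168.5], 0.62)]
headset_grip side [([288.3, 228.0], 0.86)]
headset_grip top [([259.9, 168.6], 0.6)]
219 296 296 1; 222 296 298 3; 225 296 296 1; 240 284 289 6; 243 283 289 7; 246 283 289 7; 249 283 289 7; 252 283 288 6; 255 283 288 6; 258 283 288 6; 261 283 288 6; 264 284 289 6; 267 284 289 6;
```

It is hanging level. Retreating straight up.

Emit:
carry_out(rows="0 0 5 0;0 0 15 0;0 0 25 0;0 0 30 0;0 0 30 0;0 0 30 0;-20 0 30 0;-30 0 0 0;0 0 0 0")

```text
t: 24.92
eef_pos: [0.5519, 0.1686, 0.3383]
tool_rot: [0.001, 0.047, 0.999, -0.0]
contact_force: [0.6, 0.1, -0.7]
gripper_width: 0.937
grasp_force: 0.0
```

```bash
python3 - <<'E'
from h import *
cs=[cam("side"),cam("top")]
for t in("headset","headset_crown","headset_grip"):
    r=[place_of(n,t) for n in("side","top")]; print(t,[(q[0]["centre"],round(q[0]["confidence"],2)) if q else None for q in r], tri(cs,[q[0]["centre"] for q in r]) if all(r) else "")
E
python3 chk.py | sed -n '8,20p'
```

```text
headset [([289.9, 256.7], 0.77), None] 
headset_crown [([289.3, 231.7], 0.67), None] 
headset_grip [([288.5, 226.5], 0.94), None] 
219 296 296 1; 222 296 297 2; 237 285 291 7; 240 284 290 7; 243 283 289 7; 246 283 289 7; 249 283 289 7; 252 283 288 6; 255 282 288 7; 258 282 288 7; 261 283 288 6; 264 283 288 6; 267 284 289 6; 
origin [[292.2 257. ]] [[265.7 180.8]]
crown [[289.6 230.5]] [[260.8 171.1]]
grip [[289.2 225.5]] [[259.8 169.2]]
legtopL [[290.3 241.6]] [[245.  172.3]]
near leg 0.0 [[[291.2, 277.7]], [[284.0, 277.0]]]
near leg 0.03 [[[290.5, 271.3]], [[283.2, 270.5]]]
near leg 0.06 [[[289.8, 264.6]], [[282.3, 263.8]]]
near leg 0.08 [[[289.3, 260.0]], [[281.7, 259.2]]]
```

The headset hangs upright at the expected place, and the arm is clear.

```bash
python3 -c "
from station import *
print(hand_in())"
```

```text
the job is handed in; nothing more can be done
None
```

The headset hangs level on the chrome bar between the collars with a leg on each side, set down at about 3 N and eased to about its own weight before I let go; side-camera measurements agree to about 2 px, and the job is handed in at about 25 s of the 48 s allowed.

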